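# Set the sliding stop in its hidden notch and bring the block up to it

### The job

Push the sliding stop along the fence, from the far end towards the robot, until its plunger drops into the hidden notch inside the fence, then stop and take the hand away, leaving the plunger down. Next slide the wooden block gently along the fence to meet it, until its end rests against the stop plate without ramming it and its side lies flat against the fence, with the plunger still down in its notch and the bottle, eraser and steel rule undisturbed.

Things in the scene. Friction and masses are not known exactly. Their poses are not given: they have to be found in the camera images.
- fence_mid (a point): Fixed aluminium fence, 40 mm deep (x), 280 mm long (y) plus 5 mm end plates, top 39 mm above the table. This point is the middle of its top face. It runs away from the robot. Axes: y along the fence towards its far end, where the stop is parked; x to the robot's right; z up. The flat front face, where the block belongs, looks to -x (left), 20 mm from here.
- gallery_mid (a point): Middle of the long opening in the fence's front face, 16 to 33 mm above the table; axes as the fence. Inside, out of sight, a ledge carries one notch 8 mm deep with 14 mm of level bottom, a square wall on its +y side and a 35 degree slope on its -y side (forced on, the stop rides out again). The stop is over it with its centre somewhere between -23 and +30 mm in y from here: not told where.
- stop_mid (a point): Loose dark steel sliding stop, 0.65 kg with plunger. Its main block, 40 x 44 (y) x 22 mm, rides on the fence's top (39 to 61 mm above the table); this point is the block's centre, axes as the fence. Flanges before and behind keep it on the fence with 1.5 mm play; it slides along y and stays where it is left.
- push_face (a point): Centre of the stop's free +y end face (40 mm wide, 39 to 61 mm above the table). Push here to -y (towards the robot). A fixed desk lamp is in the arm's way: shade at x 0.18 to 0.36, y 0.03 to 0.21, 0.15 to 0.35 m up; its bar, 0.25 to 0.3 m up, passes 0.14 m right of the base axis, so a wide shoulder cannot turn right beyond 36 degrees left of +x (lean the wrist).
- plate_face (a point): Centre of the working face of the stop plate, which hangs from the stop in front of the fence. The face looks to -y (towards the block), is 44 mm wide (x) and reaches from 4 to 50 mm above the table; the plate is 8 mm thick.
- knob_top (a point): Top centre of the plunger's round black knob, 24 mm across, 18 mm tall, 32 mm on the -x side of the stop's centre. It stands 89 mm above the table while the plunger rides (10 mm of rod shows under the knob) and 81 mm when it is down.
- plunger (a joint): How far the stop's plunger has sunk, m: 0 while its hidden feeler rides on the ledge, about 0.008 when down in the notch. No spring: it falls by its own weight (0.15 kg).
- block_mid (a point): Wooden block (offcut), 45 (x) x 50 (y) x 22 mm, 0.08 kg, on the table beside the fence's front face at its near end, 50 mm side roughly along the fence and a few mm off it. This point is its centre, 11 mm above the table; axes roughly as the fence.
- ink_bottle: Small ink bottle, 47 mm wide, 85 mm tall, standing behind the fence, on its right; origin at its underside. Leave alone.
- eraser: Eraser, 21 x 45 x 13 mm, lying behind the fence, on its right; origin at its underside. Leave alone.
- steel_rule: Steel rule, 26 x 215 x 14 mm, lying along the fence's rear (right) side; origin at its underside. Leave alone.
- wood_block: The same wooden block; origin at the centre of its underside.
- stop: The same sliding stop; origin on the table's level under its centre.
Not all that is in view belongs to the job. What is meant by the stop is not orange, and is the smaller of those in its own colour.

How it is judged:
On the way, in this order (a step that is already met when the one before it is completed fails the run):
1. the plunger is down in the notch (sunk more than 6 mm) with the hand taken away from the stop, the block not yet moved (value of joint plunger above 0.006 m and distance of block_mid from where it was at the start of the episode below 0.01 m and distance between the grasp point and push_face above 0.06 m), for 0.3 s.
2. the block's end is against the stop plate, the plunger still down (value of joint plunger above 0.006 m and y of block_mid in the frame of stop_mid above -0.051 m), for 0.2 s.
At the end, for the whole second after the job is handed in: The plunger is down in the notch (sunk more than 6 mm); the block lies flat on the table, its end within 4 mm of the stop plate, its side within 5 mm of the fence and parallel to it within 5 degrees; everything at rest (all of step 2 and y of block_mid in the frame of stop_mid below -0.044 m and x of block_mid in the frame of fence_mid between -0.0475 and -0.039 m and angle between the y axis of block_mid and the y axis of fence_mid, either way round below 0.09 rad and angle between each of block_mid, stop_mid's own z axis and vertical below 0.1 rad and linear speed of each of wood_block, stop below 0.01 m/s); the robot touches nothing.
It fails at once if the bottle is moved more than 20 mm or tipped (distance of ink_bottle from where it was at the start of the episode above 0.02 m or angle between ink_bottle's own z axis and vertical above 0.4 rad).
It fails at once if the eraser is moved more than 20 mm (distance of eraser from where it was at the start of the episode above 0.02 m).
It fails at once if the steel rule is moved more than 20 mm (distance of steel_rule from where it was at the start of the episode above 0.02 m).
It fails at once if the block is rammed against the stop with more than 45 N (contact force between wood_block and stop above 45 N).
It also fails if it takes over 69 s, if anything falls off the work surface, if the arm or the gripper's body presses on something with over 40 N, if the wrist force passes 120 N, or if a joint passes its speed limit or range.

### The arm

A 6-joint arm with a two-finger parallel gripper is mounted at the origin on the work surface; the furniture and walls round the work are solid. World frame = base frame: x ahead of the robot, y to its left, z up, the work surface at z = 0. Lengths are in m, angles in rad, forces in N, time in s.
With the tool pointing down it reaches from about 0.2 to 0.875 m from the base axis. Payload 3.4 kg.
Tool frame: the origin (TCP) lies at the very end of the fingers, on their centre line; the grasp point (between the pads) lies 19 mm behind it; z points along the fingers, y is the line along which they close (so a half turn about z gives the same grasp; the last joint's range is limited). The gripper opens to 94 mm and grips with 3 to 60 N. Pads are 16 mm wide; open, the fingers measure 119 mm over their backs; the gripper's body (75 mm by 177 mm) begins 78 mm behind the grasp point.
Start: joints at [1.109, 0.276, 1.505, -0, 1.361, -0.121], TCP at [0.192, 0.542, 0.205] pointing down, gripper open.
Joint ranges: [-2.89, 2.89], [-0.75, 2.08], [0.22, 2.7], [-1.18, 4.32], [0.11, 2.71], [-2.7, 2.7]. Speed limits (rad/s): [2.57, 2.57, 3.14, 3.14, 3.14, 3.14].

### API

Orientations are given as a rotation vector (axis times angle).
In Python, from station import * gives the robot as it stands.
- The arm moves only by the shell command python3 -m creep 'ROWS' [FORCE]. ROWS is JSON, one flat list of numbers, 5 for each row, row after row: the closure, from 0 (fully open) to 1 (shut), then the shift along the world's x, y, z in cm, then the turn about the world's z in degrees. In form: [hand, x, y, z, twist, hand, x, y, z, twist, ...]. A call has 1 to 20 rows; each row shifts and turns the commanded pose from where the row before left it; what a row does not reach is not made up. A row lasts 1/12 s, in which the tool goes at most 41.7 mm and 7.16 degrees, less where a joint would pass 70% of its speed; a pose out of reach is approached as far as the arm can. A call is refused whole if a number of a shift passes 4.17 or a number of a turn 7.16, either way. A call with a gripper value outside its range is refused whole. The fingers move at their own pace and stop on an object; FORCE is the grip in N (left out, the last holds). Time passes only in rows, so rows that do not move let the fingers close. It gives the time, the measured TCP pose, the force, the opening and the grip force at its end, in the units of the state.
- read_state(): the state, without advancing time (a new reading comes with each control period).
- grab_frame(name): name is "scene" or "side" or "wrist"; returns (picture, depth): 420x560x3 uint8, red, green, blue; 420x560 float32, m along the optical axis (not along the pixel's ray), 0 where there is no reading.
- camera_model(name): a dict with "K" (3x3 intrinsics, pixels), "extrinsics" (4x4, takes a point from world to camera coordinates). Camera axes: x right, y down, z forward; pixel columns grow to the right and rows downward; lengths in m; the calibration is good to about 2 mm. A picture is of the moment at which its call begins: read the wrist's pose just before it. camera_model takes no time and is no camera call; for the wrist camera it gives the pose at the moment of the call.
- close_job(): hands the job in; it is judged then, once.
The state is a dict: "time": time; "joint_positions": joint angles; "joint_vel": joint speeds; "effort": joint torques, N m; "tool_pos": TCP position; "tcp_rot": TCP orientation; "contact_force": force on the tool from outside, world axes, zero at the start; "ft_torque": the same for the moment, N m; "finger_gap": finger opening in m; "grip_force": force on a finger pad.
Only numpy, scipy, OpenCV 4.12 (cv2) and the standard library are available. Lean on these libraries where they do the work, as an engineer would, in place of code of your own. Each camera call takes 0.05 s, during which the arm holds its last target. There are 200 camera calls.

## Working session

There is one attempt and no reset: what is moved stays moved. The work goes in short steps, Python scripts to look and compute and a shell command to move; the robot and the scene stay as the last step left them, time stands still between calls to the robot, and variables do not carry over. Pictures are saved under pics/ and viewed, at most 12 in all, crops included, and the job is handed in when it is done.

```bash
mkdir -p pics; ls
python3 - <<'E'
from station import *
import cv2,numpy as np
for n in ["scene","side"]:
    p,d=grab_frame(n); cv2.imwrite(f"pics/{n}0.png",p[:,:,::-1]); np.savez(f"{n}0.npz",p=p,d=d)
    m=camera_model(n); print(n,np.round(m["K"],1).tolist(),np.round(m["extrinsics"],3).tolist())
print(read_state())
E
```

```text
pics
scene [[404.5, 0.0, 283.1], [0.0, 404.5, 209.9], [0.0, 0.0, 1.0]] [[-0.997, -0.076, 0.01, 0.487], [-0.044, 0.453, -0.89, 0.037], [0.063, -0.888, -0.455, 1.015], [0.0, 0.0, 0.0, 1.0]]
side [[387.3, 0.0, 278.0], [0.0, 387.3, 213.9], [0.0, 0.0, 1.0]] [[0.989, -0.147, -0.009, -0.479], [-0.07, -0.416, -0.907, 0.179], [0.129, 0.897, -0.422, 0.669], [0.0, 0.0, 0.0, 1.0]]
{'time': 0.1, 'joint_positions': array([ 1.10903644e+00,  2.76529540e-01,  1.50596968e+00, -2.24589934e-05,
        1.36069288e+00, -1.20980518e-01]), 'joint_vel': array([ 0.00162667, -0.00155655, -0.00374897,  0.0011073 , -0.00272839,
       -0.00130147]), 'effort': array([ 1.31752833e-03, -4.05450654e+01, -2.37781298e+01,  7.02141481e-02,
        2.98552460e-02, -4.63480228e-05]), 'tool_pos': array([0.19195971, 0.54149039, 0.20470718]), 'tcp_rot': array([-5.32626785e-01, -3.09566677e+00,  2.41608555e-03]), 'contact_force': array([0.66550141, 0.0780493 , 1.0084219 ]), 'ft_torque': array([ 0.06071949, -0.00476662, -0.01700046]), 'grip_force': 0.0, 'finger_gap': 0.0941441552775818}
```

View pics/scene0.png

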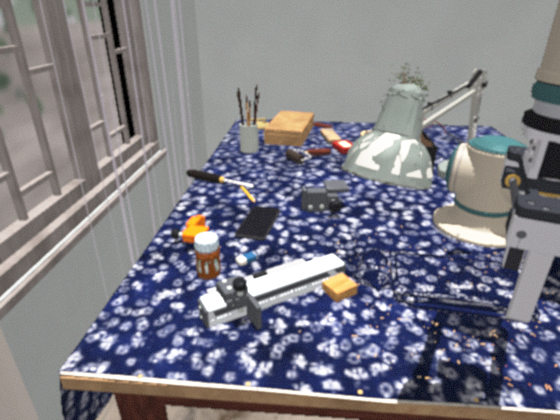

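View pics/side0.png

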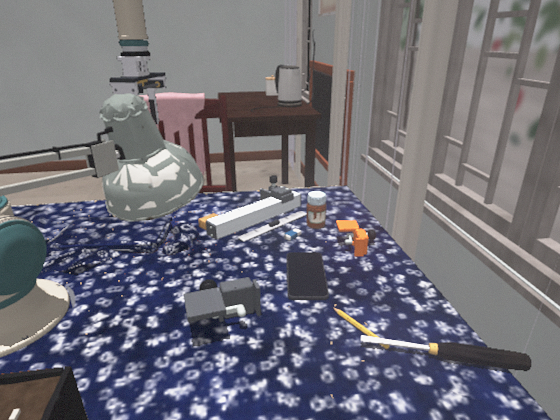

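The scene view shows the fence from about (205,312) to (345,262). The grey stop sits at its far end, with its plate at (253,305) and knob at (239,284). The block is at (340,286) and the bottle at (207,255). The side view shows the same fence from (207,228) to (295,195), with the knob at (273,180). The grey pieces at (320,200) in the scene view are a larger lookalike.

```bash
cat > h.py <<'E'
import numpy as np, cv2
from station import *
def cloud(d,m):
    K=m["K"];T=np.linalg.inv(m["extrinsics"]);v,u=np.mgrid[:d.shape[0],:d.shape[1]]
    P=np.stack([(u-K[0][2])/K[0][0]*d,(v-K[1][2])/K[1][1]*d,d],-1)
    return P@T[:3,:3].T+T[:3,3]
def show(p,n,roi,s):
    u0,v0,u1,v1=roi; cv2.imwrite(n,cv2.resize(p[v0:v1,u0:u1,::-1],None,fx=s,fy=s,interpolation=cv2.INTER_CUBIC))
E
python3 - <<'E'
from h import *
s=np.load("scene0.npz");p,d=s["p"],s["d"];W=cloud(d,camera_model("scene"))
hsv=cv2.cvtColor(p,cv2.COLOR_RGB2HSV)
box=np.zeros(d.shape,bool);box[225:335,180:375]=1;box&=d>0
z=W[...,2]
# block: orange
mb=box&(hsv[...,0]>8)&(hsv[...,0]<25)&(hsv[...,1]>120)&(np.arange(560)[None]>310)
q=W[mb];top=q[q[:,2]>.015];print("block",len(q),q.min(0),q.max(0),"top",np.median(top,0),len(top));print(cv2.minAreaRect((top[:,:2]*1000).astype(np.float32)))
for lo,hi in((.034,.044),(.055,.067),(.07,.1)):
    q=W[box&(z>lo)&(z<hi)&(W[...,1]<.7)]
    print(lo,len(q),q.min(0).round(3),q.max(0).round(3),np.median(q,0).round(3),cv2.minAreaRect((q[:,:2]*1000).astype(np.float32)))
f=box&(z>.036)&(z<.042)&(hsv[...,2]>140)&(hsv[...,1]<60);q=W[f];print("fence",len(q),cv2.minAreaRect((q[:,:2]*1000).astype(np.float32)))
print("cam",np.linalg.inv(camera_model("scene")["extrinsics"])[:3,3],np.linalg.inv(camera_model("side")["extrinsics"])[:3,3])
show(p,"pics/s1.png",(185,225,375,335),4)
E
```

```text
block 473 [0.32805203 0.2694361  0.00351771] [0.38966504 0.33252554 0.02569625] top [0.35732134 0.30876268 0.02284589] 342
((357.7765808105469, 301.3179931640625), (51.07537841796875, 43.58857345581055), 34.718475341796875)
0.034 2198 [0.347 0.138 0.034] [0.701 0.417 0.044] [0.482 0.315 0.04 ] ((550.1295166015625, 300.58819580078125), (241.8136444091797, 370.45166015625), 75.4718017578125)
0.055 535 [0.516 0.255 0.055] [0.641 0.409 0.067] [0.555 0.375 0.062] ((573.7342529296875, 329.17724609375), (46.363529205322266, 180.6609344482422), 34.121273040771484)
0.07 545 [0.518 0.24  0.07 ] [0.641 0.409 0.091] [0.607 0.279 0.086] ((580.36474609375, 327.5373229980469), (44.55021667480469, 193.22735595703125), 30.177818298339844)
fence 1822 ((532.87890625, 234.4025115966797), (289.8656005859375, 249.40060424804688), 34.17266082763672)
cam [0.42259734 0.92158241 0.48984886] [ 0.39998387 -0.59635259  0.4399222 ]
```

View pics/s1.png

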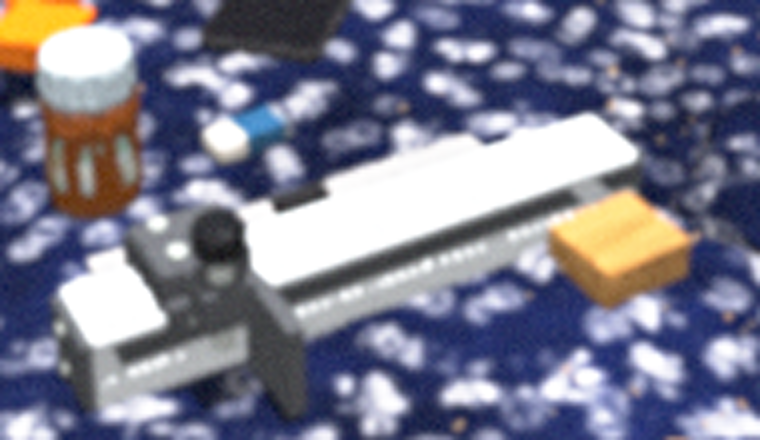

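The crop shows the fence running left-far to right-near. The stop's main block is at about scene (227,286), the knob at (239,284), the plate at (254,308) and the block's top at (338,283). The bottle, eraser and rule lie behind the fence.

Run:
```python
from h import *
def rect(q):return cv2.minAreaRect((q[:,:2]*1000).astype(np.float32))
out={}
for n,roi in(("scene",(195,225,350,330)),("side",(190,170,310,245))):
    s=np.load(n+"0.npz");p,d=s["p"],s["d"];W=cloud(d,camera_model(n));z=W[...,2]
    hsv=cv2.cvtColor(p,cv2.COLOR_RGB2HSV).astype(int)
    u0,v0,u1,v1=roi;b=np.zeros(d.shape,bool);b[v0:v1,u0:u1]=1;b&=(d>0)&(W[...,0]>.3)&(W[...,0]<.75)&(W[...,1]>.2)&(W[...,1]<.55)
    f=(b&(z>.034)&(z<.045)&(hsv[...,2]>130)&(hsv[...,1]<70)).astype(np.uint8)
    nc,l,st,_=cv2.connectedComponentsWithStats(f)
    for i in range(1,nc):
        if st[i,4]>60: q=W[l==i];print(n,"fence comp",st[i],rect(q),np.median(q[:,2]))
    ob=b&(hsv[...,2]<120)&(hsv[...,1]<80)
    for lo,hi in((.055,.067),(.08,.095)):
        q=W[ob&(z>lo)&(z<hi)];print(n,"stop",lo,len(q),rect(q) if len(q)>5 else 0,np.median(q,0).round(4))
```

```text
scene fence comp [ 247  254   99   43 1513] ((439.8605651855469, 296.42724609375), (205.46849060058594, 42.842803955078125), 34.577789306640625) 0.040076800548278835
scene fence comp [199 288  28  24 386] ((581.5963134765625, 388.9852294921875), (37.56557846069336, 47.530494689941406), 35.92815399169922) 0.03984002796490352
scene stop 0.055 172 ((574.1973876953125, 329.49102783203125), (45.244667053222656, 180.6609344482422), 34.121273040771484) [0.535  0.3966 0.0605]
scene stop 0.08 138 ((531.4088134765625, 398.8233947753906), (18.17615509033203, 21.936229705810547), 39.13751983642578) [0.5299 0.4023 0.0886]
side fence comp [207 196  75  30 661] ((444.3284912109375, 298.11669921875), (213.0005340576172, 44.79568862915039), 33.45253372192383) 0.03925985098590362
side stop 0.055 59 ((569.2068481445312, 329.9387512207031), (39.39750671386719, 164.317138671875), 34.10075378417969) [0.5366 0.3566 0.0589]
side stop 0.08 40 ((530.3057250976562, 392.06427001953125), (21.097576141357422, 19.273487091064453), 60.74163818359375) [0.5288 0.3876 0.087 ]
```

```bash
python3 -m creep '[0,3.6,-0.4,0,6,0,3.6,-0.4,0,6,0,3.6,-0.4,0,6,0,3.6,-0.4,0,6,0,3.6,-0.4,0,6,0,3.6,-0.4,0,6,0,3.6,-0.4,0,6,0,3.6,-0.4,0,6,0,3.6,-0.4,0,6,0,0,0,0,0]'
cat >> h.py <<'E'
A=np.radians(34.2); FM=np.array([.476,.320]); YF=np.array([np.cos(A),np.sin(A)]); XF=np.array([np.sin(A),-np.cos(A)])
def st():
    s=read_state(); t=s["tool_pos"]; d=t[:2]-FM
    from scipy.spatial.transform import Rotation as R
    M=R.from_rotvec(s["tcp_rot"]).as_matrix()
    print("t",round(s["time"],2),"tcp",t.round(4),"fence x,y mm",(1000*XF@d).round(1),(1000*YF@d).round(1),"j",s["joint_positions"].round(3),"F",s["contact_force"].round(1),"tooly deg",np.degrees(np.arctan2(M[1,1],M[0,1])).round(1),"tilt",M[:,2].round(3))
E
python3 -c "
from h import *
st()
p,d=grab_frame('wrist');cv2.imwrite('pics/w1.png',p[:,:,::-1]);np.savez('w1.npz',p=p,d=d)"
```

```text
time: 0.93
tool_pos: [0.5234, 0.5038, 0.2033]
tcp_rot: [-0.927, 2.999, -0.004]
contact_force: [0.1, -0.2, -0.1]
finger_gap: 0.0939
grip_force: 0.0
t 0.93 tcp [0.5234 0.5038 0.2033] fence x,y mm -125.3 142.5 j [ 0.673  0.51   1.138 -0.004  1.492 -1.498] F [ 0.1 -0.2 -0.1] tooly deg 124.4 tilt [ 0.003 -0.002 -1.   ]
```

View pics/w1.png

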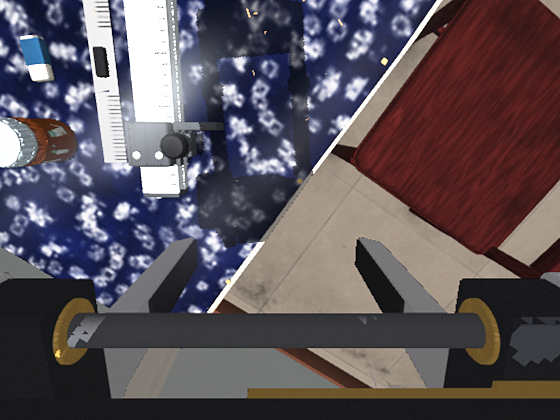

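The wrist view shows the fence running up the image with its front face at about u=185. The knob is at (173,145), with the plate behind it at about v=126, u=185 to 222. The right-hand fence side shows the rule and eraser. Next I refine the fence frame from here.

Run:
```python
from h import *
s=np.load("w1.npz");p,d=s["p"],s["d"];W=cloud(d,camera_model("wrist"));z=W[...,2]
rel=W[...,:2]-FM; fx=rel@XF*1000; fy=rel@YF*1000
ok=(d>0)&(np.abs(fx)<120)&(fy<160)&(np.arange(420)[:,None]<230)
hsv=cv2.cvtColor(p,cv2.COLOR_RGB2HSV)
f=ok&(abs(z-.039)<.004)&(hsv[...,2]>150)&(hsv[...,1]<60)&(abs(fx)<40)
q=np.c_[fx[f],fy[f]].astype(np.float32);print("fence",len(q),cv2.minAreaRect(q),np.median(z[f]))
for a in(-150,-60,-30,0,30,120):
    m=f&(abs(fy-a)<12)
    if m.sum()>20:print(a,np.percentile(fx[m],[1,99]))
for n,m in(("knob",ok&(z>.08)&(z<.095)&(abs(fx+32)<25)),("top",ok&(abs(z-.061)<.004)&(abs(fx)<26)),("front parts",ok&(fx<-23)&(fx>-90)&(z>.03)&(z<.068)&(fy>40))):
    if m.sum()>5:print(n,m.sum(),np.percentile(fx[m],[2,50,98]),np.percentile(fy[m],[2,50,98]),np.percentile(z[m],[5,50,95]))
```

```text
fence 5980 ((-2.620748519897461, 45.154296875), (187.009033203125, 40.5129280090332), 89.80677795410156) 0.03905415910202473
-30 [-22.63215486  16.50990538]
0 [-22.61260358  16.5581668 ]
30 [-22.48026791  16.72033836]
120 [-22.12331171  17.03581561]
knob 573 [-45.51236083 -35.86088219 -24.90874612] [74.64098418 84.28356977 95.00217068] [0.08366332 0.088386   0.08983328]
top 1663 [-21.24273734  -1.40713944  16.02347451] [ 62.88319055  83.66644352 105.47961798] [0.058911   0.06078968 0.06281859]
front parts 695 [-67.76244404 -43.46017872 -24.7583143 ] [ 63.5965129   70.37792642 104.52617976] [0.041889   0.05019945 0.06124585]
```

```bash
sed -i 's/^A=.*FM=np.array(\[.476,.320\]);/A=np.radians(34.3); FM=np.array([.4743,.3225]);/' h.py
python3 -m creep '[0,0,0,-3.4,0,0,0,0,-3.4,0,0,0,0,-3.4,0,0,0,0,-3.4,0,0,0,0,-3.2,0,0,0.7,-1.0,0,0,0,0.6,-0.9,0,0,0,0,0,0,0,0,0,0,0,0]'; python3 -c "
from h import *
st()"
```

```text
time: 1.73
tool_pos: [0.5312, 0.4874, 0.0406]
tcp_rot: [-0.927, 2.997, 0.003]
contact_force: [-0.3, -0.2, -0.2]
finger_gap: 0.094
grip_force: 0.0
t 1.73 tcp [0.5312 0.4874 0.0406] fence x,y mm -104.1 140.0 j [ 0.646  0.599  1.389  0.     1.149 -1.525] F [-0.3 -0.2 -0.2] tooly deg 124.4 tilt [ 0.004  0.003 -1.   ]
```

```bash
python3 -m creep '[0,0.45,-0.65,-0.5,0,0,-0.83,-0.56,0,0,0,-0.83,-0.56,0,0,0,-0.41,-0.28,0,0,0,0,0,0,0]'; python3 -c "
from h import *
st()"
```

```text
time: 2.15
tool_pos: [0.5127, 0.4661, 0.0337]
tcp_rot: [-0.931, 3.0, 0.001]
contact_force: [-0.4, 0.2, 0.8]
finger_gap: 0.094
grip_force: 0.0
t 2.15 tcp [0.5127 0.4661 0.0337] fence x,y mm -97.0 112.6 j [ 0.637  0.57   1.466  0.     1.105 -1.535] F [-0.4  0.2  0.8] tooly deg 124.5 tilt [ 0.001  0.001 -1.   ]
```

```bash
cat > look.py <<'E'
from h import *
st(); p,d=grab_frame("wrist"); W=cloud(d,camera_model("wrist")); z=W[...,2]; rel=(W[...,:2]-FM)*1000; fx=rel@XF; fy=rel@YF
ok=(d>0)&(fx>-46)&(fx<-18)&(z>.073)&(z<.098)&(fy>-60)&(fy<120)
if ok.sum()>20: print("knob",ok.sum(),"x",np.percentile(fx[ok],[3,97]).round(1),"y",np.percentile(fy[ok],[3,97]).round(1),"z",np.percentile(z[ok],[50,80]).round(4))
t=(d>0)&(abs(fx)<18)&(z>.054)&(z<.067)&(fy>-60)&(fy<120)
if t.sum()>20: print("stop top y",np.percentile(fy[t],[3,50,97]).round(1),t.sum())
b=(d>0)&(fx>-90)&(fx<-22)&(z>.012)&(z<.03)&(fy<-20)&(fy>-170)&(p[...,0]>p[...,2].astype(int)+50)
if b.sum()>20: print("block",b.sum(),"x",np.percentile(fx[b],[2,98]).round(1),"y",np.percentile(fy[b],[2,98]).round(1),cv2.minAreaRect(np.c_[fx[b],fy[b]].astype(np.float32)))
cv2.imwrite("last.png",p[:,:,::-1])
E
python3 look.py; python3 -m creep '[0,-0.41,-0.28,0,0,0,-0.41,-0.28,0,0,0,-0.41,-0.28,0,0,0,0,0,0,0]'; python3 look.py
```

```text
t 2.15 tcp [0.5127 0.4661 0.0337] fence x,y mm -97.0 112.6 j [ 0.637  0.57   1.466  0.     1.105 -1.535] F [-0.4  0.2  0.8] tooly deg 124.5 tilt [ 0.001  0.001 -1.   ]
knob 3367 x [-44.3 -20.1] y [ 78.1 105.3] z [0.088  0.0889]
stop top y [ 67.7  81.8 108.1] 4842
time: 2.53
tool_pos: [0.5004, 0.4587, 0.0329]
tcp_rot: [-0.931, 2.999, 0.002]
contact_force: [0.2, 2.5, 0.5]
finger_gap: 0.0942
grip_force: 1.2
t 2.53 tcp [0.5004 0.4587 0.0329] fence x,y mm -97.8 98.3 j [ 6.390e-01  5.520e-01  1.504e+00  1.000e-03  1.084e+00 -1.534e+00] F [0.2 2.5 0.5] tooly deg 124.5 tilt [ 0.001  0.002 -1.   ]
knob 3240 x [-44.4 -20.1] y [74.1 93.5] z [0.0881 0.089 ]
stop top y [ 65.8  78.5 100.5] 4104
```

```bash
python3 -m creep '[0,-0.41,-0.28,0,0,0,-0.41,-0.28,0,0,0,-0.41,-0.28,0,0,0,-0.41,-0.28,0,0,0,0,0,0,0]'; python3 look.py
```

```text
time: 3.0
tool_pos: [0.4831, 0.4469, 0.0325]
tcp_rot: [0.931, -2.999, -0.001]
contact_force: [-1.6, 3.8, 0.5]
finger_gap: 0.0938
grip_force: 2.0
t 3.0 tcp [0.4831 0.4469 0.0325] fence x,y mm -97.9 77.4 j [ 6.400e-01  5.270e-01  1.554e+00  1.000e-03  1.062e+00 -1.533e+00] F [-1.6  3.8  0.5] tooly deg 124.5 tilt [-0.001  0.    -1.   ]
knob 2499 x [-44.8 -20.1] y [61.3 78.9] z [0.086 0.088]
stop top y [58.8 67.  78.5] 2614
```

View last.png

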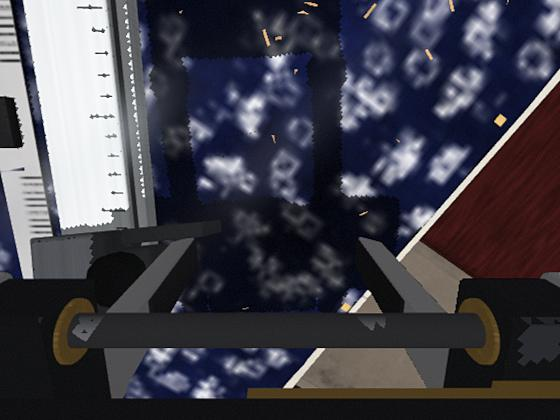

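The close wrist view shows the right finger behind the stop plate (plate from (30,240) to (220,225)), with the knob at (115,280) partly hidden by the finger. The stop is sliding with it.

```bash
python3 -m creep '[0,-0.41,-0.28,0,0,0,-0.41,-0.28,0,0,0,-0.41,-0.28,0,0,0,-0.41,-0.28,0,0,0,-0.41,-0.28,0,0,0,-0.41,-0.28,0,0,0,0,0,0,0]'; python3 look.py
```

```text
time: 3.63
tool_pos: [0.4699, 0.439, 0.037]
tcp_rot: [-0.926, 2.974, 0.017]
contact_force: [8.7, 15.1, 3.0]
finger_gap: 0.0939
grip_force: 10.6
t 3.63 tcp [0.4699 0.439  0.037 ] fence x,y mm -98.7 62.0 j [ 0.642  0.489  1.614  0.002  1.01  -1.533] F [ 8.7 15.1  3. ] tooly deg 124.6 tilt [ 0.022  0.018 -1.   ]
knob 2158 x [-44.9 -19. ] y [47.5 64.8] z [0.0855 0.0882]
stop top y [49.8 56.8 64.9] 1453
```

```bash
python3 - <<'E'
from h import *
p,d=grab_frame("scene");show(p,"pics/s2.png",(185,195,375,335),4)
E
python3 -m creep '[0,0.83,0.56,0,0,0,0.83,0.56,0,0,0,0,0,0,0]'; python3 look.py
```

```text
time: 3.98
tool_pos: [0.4782, 0.443, 0.0327]
tcp_rot: [-0.93, 2.997, 0.003]
contact_force: [1.1, 6.5, 1.7]
finger_gap: 0.094
grip_force: 3.0
t 3.98 tcp [0.4782 0.443  0.0327] fence x,y mm -97.3 71.2 j [ 6.400e-01  5.170e-01  1.573e+00  1.000e-03  1.048e+00 -1.533e+00] F [1.1 6.5 1.7] tooly deg 124.5 tilt [ 0.003  0.003 -1.   ]
knob 2121 x [-45.  -20.6] y [58.1 74.3] z [0.087  0.0888]
stop top y [54.3 62.3 72.4] 2508
```

View pics/s2.png

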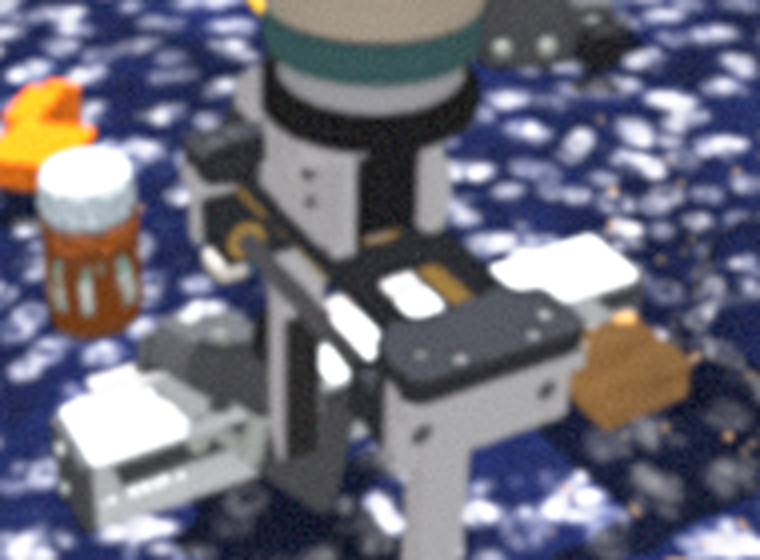

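The scene crop shows the finger behind the plate and the stop visibly yawed, so the off-centre push is binding. I'll check the real clearance between shoulder and lamp bar, to see whether I can push nearer the centreline.

```bash
python3 -m creep '[0,0.83,0.56,0,0,0,0.83,0.56,0,0,0,0,0,0,0]'; python3 look.py
python3 - <<'E'
from h import *
p,d=grab_frame("side");W=cloud(d,camera_model("side"));show(p,"pics/d2.png",(0,100,220,330),3)
z=W[...,2];b=(d>0)&(W[...,0]<.25)&(W[...,0]>-.25)&(W[...,1]>-.35)&(W[...,1]<.1)&(z>.05)
for zl in np.arange(.1,.42,.04):
    m=b&(z>zl)&(z<=zl+.04)
    print(round(zl,2),m.sum())
    for xl in np.arange(-.2,.25,.05):
        k=m&(W[...,0]>xl)&(W[...,0]<=xl+.05)
        if k.sum()>5: print("   x",xl.round(2),k.sum(),"y",np.percentile(W[k][:,1],[2,50,98]).round(3))
E
```

```text
time: 4.28
tool_pos: [0.4937, 0.4531, 0.0321]
tcp_rot: [0.929, -3.0, -0.001]
contact_force: [-1.7, 3.5, 1.5]
finger_gap: 0.0937
grip_force: 2.2
t 4.28 tcp [0.4937 0.4531 0.0321] fence x,y mm -97.0 89.6 j [ 6.380e-01  5.430e-01  1.525e+00  1.000e-03  1.075e+00 -1.534e+00] F [-1.7  3.5  1.5] tooly deg 124.4 tilt [-0.001  0.    -1.   ]
knob 2321 x [-44.9 -21. ] y [74.3 91.9] z [0.0885 0.0896]
stop top y [61.4 72.7 90.3] 4137
0.1 4076
   x 0.05 729 y [-0.07  -0.056 -0.03 ]
   x 0.15 1962 y [-0.311 -0.276 -0.257]
   x 0.2 1385 y [-0.318 -0.288 -0.257]
0.14 1352
   x 0.05 843 y [-0.065 -0.045  0.021]
   x 0.15 83 y [0.064 0.072 0.096]
   x 0.2 426 y [0.037 0.044 0.063]
0.18 1140
   x -0.0 13 y [0.026 0.036 0.042]
   x 0.05 348 y [-0.047 -0.002  0.028]
   x 0.15 125 y [0.063 0.075 0.096]
   x 0.2 654 y [0.036 0.046 0.066]
0.22 1554
   x 0.1 293 y [-0.085 -0.058 -0.033]
   x 0.15 467 y [-0.037 -0.002  0.033]
   x 0.2 794 y [0.022 0.056 0.075]
0.26 2222
   x 0.1 638 y [-0.083 -0.058 -0.029]
   x 0.15 670 y [-0.036 -0.001  0.034]
   x 0.2 914 y [0.022 0.055 0.073]
0.3 654
   x 0.1 15 y [-0.067 -0.063 -0.056]
   x 0.2 639 y [0.053 0.062 0.086]
0.34 208
   x 0.2 208 y [0.063 0.077 0.098]
0.38 0
```

View pics/d2.png

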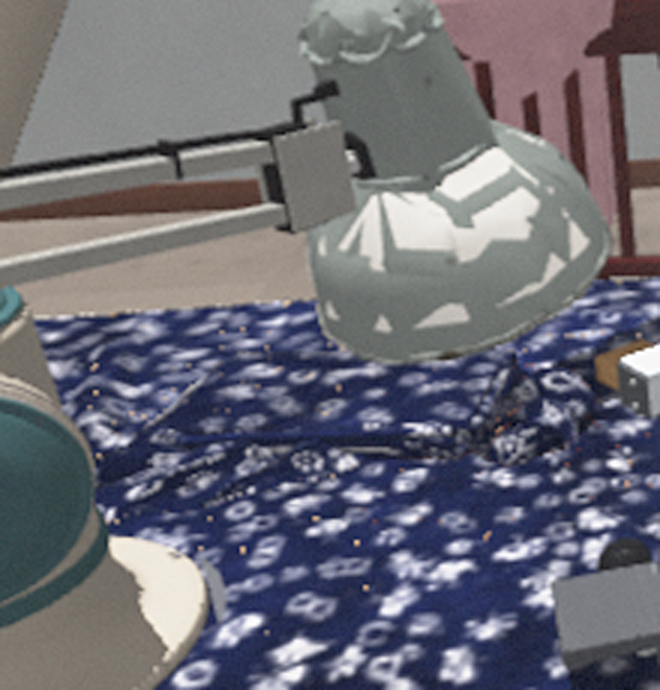

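The stop followed the finger back. The finger had slipped alongside the plunger housing and was squeezed between it and the plate. I'll free it, go back past the +y end, and push on the housing's end nearer the centreline.

```bash
python3 -m creep '[0,-0.28,0.41,0,0,0,0.83,0.56,0,0,0,0.83,0.56,0,0,0,0.83,0.56,0,0,0,0.83,0.56,0,0,0,0.83,0.56,0,0,0,0,0,0,0]'; python3 look.py
python3 - <<'E'
from h import *
p,d=grab_frame("scene");W=cloud(d,camera_model("scene"));z=W[...,2]; rel=(W[...,:2]-FM)*1000; fx=rel@XF; fy=rel@YF
for n,lo,hi in(("knob",.083,.093),("top",.058,.065),("mid",.045,.056),("low",.02,.04)):
    m=(d>0)&(z>lo)&(z<hi)&(fx>(-75 if n!="top" else -22))&(fx<(-23 if n!="top" else 20))&(fy>30)&(fy<112)&(p.max(-1)<120)
    if m.sum()>5: print(n,m.sum(),np.percentile(fx[m],[2,50,98]).round(1),np.percentile(fy[m],[2,50,98]).round(1))
show(p,"pics/s3.png",(185,225,345,335),5)
E
```

```text
time: 4.97
tool_pos: [0.5335, 0.4843, 0.032]
tcp_rot: [-0.931, 2.999, -0.003]
contact_force: [0.5, -0.4, -0.5]
finger_gap: 0.0941
grip_force: 0.0
t 4.97 tcp [0.5335 0.4843 0.032 ] fence x,y mm -100.3 140.1 j [ 0.642  0.608  1.395 -0.002  1.137 -1.53 ] F [ 0.5 -0.4 -0.5] tooly deg 124.5 tilt [ 0.002 -0.001 -1.   ]
knob 3421 x [-38.7 -19.5] y [72.3 92.4] z [0.0882 0.089 ]
stop top y [ 61.   76.  102.3] 5297
knob 9 [-36.2 -33.2 -30.1] [89.8 92.  93.7]
top 26 [-21.3 -15.6  -0.5] [ 85.2  92.7 103.6]
```

View pics/s3.png

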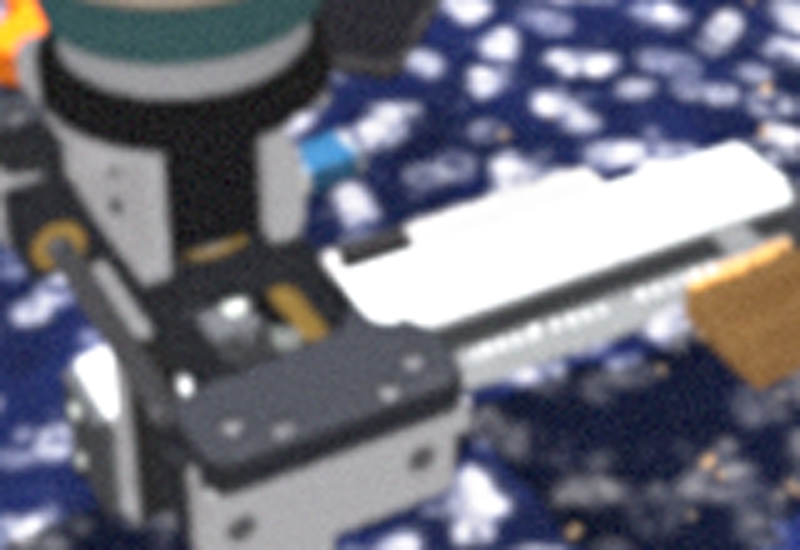

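The gripper hides the stop in that crop (only fence and block show), but the wrist reading puts the stop free at y of about 82 mm. Moving in and pushing.

```bash
python3 -m creep '[0,0.59,-0.86,0,0,0,-0.83,-0.56,0,0,0,-0.83,-0.56,0,0,0,-0.41,-0.28,0,0,0,0,0,0,0]'; python3 look.py;  python3 -m creep '[0,-0.41,-0.28,0,0,0,-0.41,-0.28,0,0,0,-0.41,-0.28,0,0,0,0,0,0,0]'; python3 look.py
```

```text
time: 5.48
tool_pos: [0.5157, 0.4603, 0.0326]
tcp_rot: [0.93, -2.999, 0.002]
contact_force: [0.3, 0.1, 0.0]
finger_gap: 0.094
grip_force: 0.0
t 5.48 tcp [0.5157 0.4603 0.0326] fence x,y mm -90.5 111.8 j [ 6.280e-01  5.700e-01  1.469e+00 -1.000e-03  1.104e+00 -1.544e+00] F [0.3 0.1 0. ] tooly deg 124.5 tilt [-0.001 -0.001 -1.   ]
knob 4289 x [-43.9 -19.9] y [ 74.3 115.9] z [0.0882 0.0893]
stop top y [ 62.9  77.2 103.3] 4956
time: 5.87
tool_pos: [0.5048, 0.455, 0.0332]
tcp_rot: [-0.93, 2.997, 0.004]
contact_force: [1.5, 3.2, -0.5]
finger_gap: 0.0943
grip_force: 1.5
t 5.87 tcp [0.5048 0.455  0.0332] fence x,y mm -92.3 99.9 j [ 0.63   0.552  1.504  0.002  1.083 -1.543] F [ 1.5  3.2 -0.5] tooly deg 124.5 tilt [ 0.002  0.003 -1.   ]
knob 4255 x [-45.2 -20.1] y [ 68.5 103.9] z [0.088  0.0892]
stop top y [ 60.   74.6 101.1] 4715
```

```bash
python3 -m creep '[0,-0.41,-0.28,0,0,0,-0.41,-0.28,0,0,0,-0.41,-0.28,0,0,0,-0.41,-0.28,0,0,0,0,0,0,0]'; python3 look.py
```

```text
time: 6.33
tool_pos: [0.5005, 0.452, 0.0371]
tcp_rot: [-0.927, 2.969, 0.017]
contact_force: [16.1, 16.3, -2.4]
finger_gap: 0.0942
grip_force: 10.7
t 6.33 tcp [0.5005 0.452  0.0371] fence x,y mm -92.2 94.6 j [ 0.631  0.527  1.542  0.     1.04  -1.545] F [16.1 16.3 -2.4] tooly deg 124.7 tilt [ 0.027  0.02  -0.999]
knob 4040 x [-45.3 -19.7] y [61.3 98.3] z [0.0885 0.0899]
stop top y [55.3 70.6 96.7] 4491
```

It binds again at 22 N, so the push has to go nearer the centreline. The arm passed j1 = 48°, where the bar is nearest, without contact. I'll probe further right in small steps and watch joint 1's torque for lamp contact.

```bash
cat > j.py <<'E'
from h import *
s=read_state();print("effort",s["effort"].round(2));st()
E
python3 -m creep '[0,0.83,0.56,0,0,0,0.83,0.56,0,0,0,0.83,0.56,0,0,0,0.83,0.56,0.6,0,0,0.83,0.56,0.9,0,0,0,0,0,0]' >/dev/null; python3 j.py
python3 -m creep '[0,0.17,-0.25,0,0,0,0.17,-0.25,0,0,0,0,0,0,0]'>/dev/null; python3 j.py
```

```text
effort [  0.17 -52.96 -20.15   0.     0.44  -0.  ]
t 6.88 tcp [0.5316 0.471  0.0485] fence x,y mm -90.4 131.0 j [ 6.280e-01  5.790e-01  1.406e+00 -1.000e-03  1.154e+00 -1.544e+00] F [ 0.3  0.  -0.1] tooly deg 124.5 tilt [ 0.003  0.001 -1.   ]
effort [ 1.000e-01 -5.489e+01 -2.150e+01 -1.000e-02  7.000e-02 -3.000e-02]
t 7.13 tcp [0.5322 0.4637 0.0467] fence x,y mm -84.0 127.4 j [ 6.190e-01  5.780e-01  1.414e+00 -1.000e-03  1.152e+00 -1.553e+00] F [-0.9  0.2  0.4] tooly deg 124.5 tilt [-0.002 -0.002 -1.   ]
```

```bash
python3 -m creep '[0,0.17,-0.25,0,0,0,0.0,0.0,0,0,0,0,0,0,0]'>/dev/null; python3 j.py
```

```text
effort [-1.300e-01 -5.475e+01 -2.129e+01 -4.000e-02  8.000e-02 -0.000e+00]
t 7.38 tcp [0.5345 0.4624 0.0474] fence x,y mm -81.7 128.6 j [ 0.615  0.577  1.413  0.     1.152 -1.557] F [ 0.5  0.4 -0.2] tooly deg 124.5 tilt [-0.001 -0.    -1.   ]
```

```bash
cat > ok.py <<'E'
from h import *
import sys
s=read_state();e=s["effort"][0];print("e0",round(e,2),"j1",s["joint_positions"][0].round(4),end=" | ");sys.exit(abs(e)>1.5)
E
python3 -m creep '[0,0.17,-0.25,0,0,0,0,0,0,0]'>/dev/null; python3 ok.py && python3 -m creep '[0,0.17,-0.25,0,0,0,0,0,0,0]'>/dev/null; python3 ok.py && python3 -m creep '[0,0.17,-0.25,0,0,0,0,0,0,0]'>/dev/null; python3 ok.py && python3 -m creep '[0,0.17,-0.25,0,0,0,0,0,0,0]'>/dev/null; python3 j.py
```

```text
e0 0.15 j1 0.6104 | e0 0.15 j1 0.6104 | e0 0.15 j1 0.6104 | effort [ 1.500e-01 -5.480e+01 -2.131e+01  1.000e-02  8.000e-02 -3.000e-02]
t 7.55 tcp [0.5366 0.4599 0.0475] fence x,y mm -78.4 128.9 j [ 0.61   0.577  1.414 -0.     1.151 -1.562] F [-0.5 -0.7  0.4] tooly deg 124.5 tilt [ 0. -0. -1.]False
False
False
```

```bash
sed -i 's/sys.exit(abs(e)>1.5)/sys.exit(int(abs(e)>1.5))/' ok.py
python3 -m creep '[0,0.17,-0.25,0,0,0,0,0,0,0]'>/dev/null; python3 ok.py && python3 -m creep '[0,0.17,-0.25,0,0,0,0,0,0,0]'>/dev/null; python3 ok.py && python3 -m creep '[0,0.17,-0.25,0,0,0,0,0,0,0]'>/dev/null; python3 ok.py && python3 -m creep '[0,0.17,-0.25,0,0,0,0,0,0,0]'>/dev/null; python3 j.py
```

```text
e0 0.14 j1 0.606 | e0 0.13 j1 0.6017 | e0 0.13 j1 0.5974 | effort [ 1.300e-01 -5.470e+01 -2.132e+01  0.000e+00  8.000e-02 -3.000e-02]
t 8.22 tcp [0.5435 0.4499 0.0475] fence x,y mm -66.2 129.0 j [ 0.593  0.575  1.417 -0.     1.149 -1.579] F [ 0.7 -0.3 -0.4] tooly deg 124.5 tilt [ 0. -0. -1.]
```

```bash
python3 -m creep '[0,0.17,-0.25,0,0,0,0,0,0,0]'>/dev/null; python3 ok.py && python3 -m creep '[0,0.17,-0.25,0,0,0,0,0,0,0]'>/dev/null; python3 ok.py && python3 -m creep '[0,0.17,-0.25,0,0,0,0,0,0,0]'>/dev/null; python3 ok.py && python3 look.py
```

```text
e0 0.12 j1 0.5887 | e0 0.12 j1 0.5844 | e0 0.12 j1 0.5801 | t 8.72 tcp [0.5486 0.4424 0.0475] fence x,y mm -57.2 129.0 j [ 0.58   0.574  1.419 -0.     1.148 -1.592] F [ 0.3 -0.1  0.3] tooly deg 124.5 tilt [ 0. -0. -1.]
knob 2320 x [-39.2 -19.3] y [65.9 86.1] z [0.0884 0.089 ]
stop top y [57.5 76.8 98.5] 5288
```

No lamp contact at j1 = 33°, and the finger is now almost on the centreline. Pushing to just before the notch range.

```bash
python3 -m creep '[0,-0.83,-0.56,0,0,0,-0.83,-0.56,0,0,0,-0.41,-0.28,0,0,0,-0.41,-0.28,0,0,0,-0.41,-0.28,0,0,0,0,0,0,0]'>/dev/null; python3 look.py; python3 ok.py;  python3 -m creep '[0,-0.41,-0.28,0,0,0,-0.41,-0.28,0,0,0,-0.41,-0.28,0,0,0,-0.41,-0.28,0,0,0,0,0,0,0]'>/dev/null; python3 look.py; python3 ok.py
```

```text
t 9.27 tcp [0.519  0.423  0.0478] fence x,y mm -57.8 93.6 j [ 0.58   0.527  1.509  0.     1.105 -1.593] F [ 1.8  0.7 -1.4] tooly deg 124.5 tilt [ 0.  0. -1.]
knob 2181 x [-39.7 -19.7] y [51.1 71.1] z [0.088  0.0887]
stop top y [42.3 61.6 88.5] 5312
e0 0.24 j1 0.5799 | t 9.73 tcp [0.5013 0.411  0.0474] fence x,y mm -57.9 72.2 j [ 0.579  0.501  1.56   0.     1.084 -1.593] F [1.5 0.6 1.1] tooly deg 124.5 tilt [-0.002 -0.001 -1.   ]
knob 2197 x [-40.3 -20.2] y [30.6 50.6] z [0.0883 0.0889]
stop top y [20.7 39.7 66.7] 5375
e0 0.06 j1 0.5794 |
```

```bash
cat > kn.py <<'E'
from h import *
import sys
s=read_state();p,d=grab_frame("wrist"); W=cloud(d,camera_model("wrist")); z=W[...,2]; rel=(W[...,:2]-FM)*1000; fx=rel@XF; fy=rel@YF
ok=(d>0)&(fx>-46)&(fx<-18)&(z>.070)&(z<.098)&(fy>-60)&(fy<120)
k=np.percentile(z[ok],50);print("kz",k.round(4),"ky",np.percentile(fy[ok],[3,97]).round(1),"tcp y",(1000*YF@(s["tool_pos"][:2]-FM)).round(1),"F",s["contact_force"].round(1),"e0",s["effort"][0].round(2))
sys.exit(int(k<.085 or abs(s["effort"][0])>2))
E
python3 -m creep '[0,-0.41,-0.28,0,0,0,0,0,0,0]'>/dev/null; python3 kn.py && python3 -m creep '[0,-0.41,-0.28,0,0,0,0,0,0,0]'>/dev/null && python3 kn.py && python3 -m creep '[0,-0.29,-0.2,0,0,0,0,0,0,0]'>/dev/null && python3 kn.py && python3 -m creep '[0,-0.29,-0.2,0,0,0,0,0,0,0]'>/dev/null && python3 kn.py && python3 -m creep '[0,-0.29,-0.2,0,0,0,0,0,0,0]'>/dev/null && python3 kn.py && python3 -m creep '[0,-0.29,-0.2,0,0,0,0,0,0,0]'>/dev/null && python3 kn.py && python3 -m creep '[0,-0.29,-0.2,0,0,0,0,0,0,0]'>/dev/null && python3 kn.py
```

```text
kz 0.0883 ky [26.5 46.7] tcp y 68.2 F [ 1.1 -0.1 -0.4] e0 0.27
kz 0.0882 ky [21.7 41.9] tcp y 63.4 F [ 2.3  0.4 -0.2] e0 0.27
kz 0.0882 ky [18.5 38.7] tcp y 60.3 F [ 1.8  0.6 -0.4] e0 0.19
kz 0.0883 ky [14.9 35.1] tcp y 56.7 F [ 1.6  0.9 -0.4] e0 0.18
kz 0.0883 ky [11.4 31.4] tcp y 53.0 F [ 2.7  0.8 -0.4] e0 0.21
kz 0.0883 ky [ 7.8 28. ] tcp y 49.5 F [1.9 0.9 0.3] e0 0.23
kz 0.0868 ky [ 3.6 23.8] tcp y 45.2 F [-0.7  0.6  0.1] e0 0.12
```

```bash
python3 -m creep '[0,0,0,0,0]'>/dev/null; python3 kn.py
```

```text
kz 0.0864 ky [ 3.7 24. ] tcp y 45.0 F [ 0.7 -0.1  1.1] e0 -0.02
```

```bash
python3 -m creep '[0,-0.17,-0.11,0,0,0,0,0,0,0]'>/dev/null; python3 kn.py && python3 -m creep '[0,-0.17,-0.11,0,0,0,0,0,0,0]'>/dev/null && python3 kn.py && python3 -m creep '[0,-0.17,-0.11,0,0,0,0,0,0,0]'>/dev/null && python3 kn.py && python3 -m creep '[0,-0.17,-0.11,0,0,0,0,0,0,0]'>/dev/null && python3 kn.py
```

```text
kz 0.0852 ky [ 2.6 22.7] tcp y 43.8 F [ 0.3 -0.1 -0.2] e0 -0.02
kz 0.0802 ky [ 1.4 21.4] tcp y 42.5 F [ 0.2  0.5 -0.2] e0 -0.06
```

The plunger is down. Taking the hand away.

```bash
python3 -m creep '[0,0.83,0.56,0,0,0,1.66,1.12,0,0,0,0,0,3.5,0,0,0,0,3.5,0,0,0,0,3.5,0,0,-1.66,2.45,3.5,0,0,-2.8,0.5,2,0,0,-3.3,-2.2,0,0,0,-3.3,-2.2,0,0,0,-3.3,-2.2,0,0,0,0,0,0,0,0,0,0,0,0]'>/dev/null; python3 kn.py; python3 look.py
```

```text
kz 0.0805 ky [ 3.  22.9] tcp y -68.2 F [1.9 0.4 1.1] e0 0.45
t 12.92 tcp [0.3601 0.3727 0.2051] fence x,y mm -105.9 -66.1 j [ 0.668  0.189  1.624 -0.     1.326 -1.504] F [ 0.3  0.5 -0.3] tooly deg 124.5 tilt [ 0.002  0.001 -1.   ]
knob 385 x [-39.9 -20.8] y [ 1.9 21.6] z [0.0802 0.0809]
stop top y [-9.5 29.3 33.6] 60
block 1795 x [-66.7 -23.5] y [-130.3  -83. ] ((-44.36900329589844, -106.70152282714844), (44.720340728759766, 49.70356369018555), 4.047335624694824)
```

View last.png

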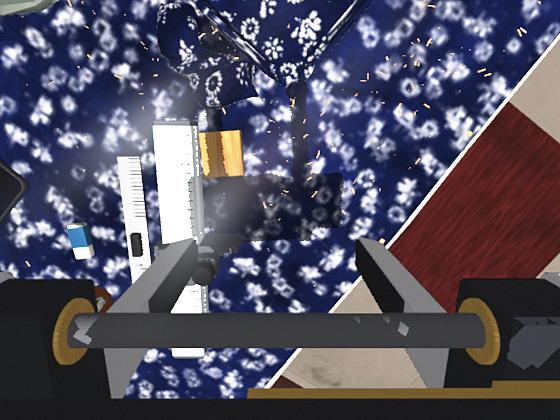

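The view shows the block at (222,153) by the fence face. The stop is at mid-fence with its knob at (203,270), and the push lane behind the block is clear. The plunger is down at y of about 12 mm. I'll check how near the wrist camera comes to the shade.

Run:
```python
from h import *
s=read_state();c=np.linalg.inv(camera_model("wrist")["extrinsics"])[:3,3];o=c-s["tool_pos"];print("cam off",o.round(3))
t=FM-.155*YF-.103*XF;print("tcp",t,"move",(t-s["tool_pos"][:2])*100,"cam at",np.r_[t,.02]+o)
p,d=grab_frame("side");W=cloud(d,camera_model("side"));z=W[...,2]
p2,d2=grab_frame("scene");W2=cloud(d2,camera_model("scene"))
for w,dd in((W,d),(W2,d2)):
    for a,b in((.13,.17),(.17,.21),(.21,.26),(.26,.33)):
        m=(dd>0)&(w[...,2]>a)&(w[...,2]<b)&(w[...,0]>.15)&(w[...,0]<.4)&(w[...,1]>0)&(w[...,1]<.23)
        q=w[m]
        if len(q)>10:print(a,len(q),np.percentile(q[:,0],[1,99]).round(3),np.percentile(q[:,1],[1,99]).round(3), "min dist tcp-cam", np.min(np.linalg.norm(q[:,:2]-(t+o[:2]),axis=1)).round(3))
```

```text
cam off [-0.058 -0.04   0.179]
tcp [0.28821158 0.32024159] move [-7.27905533 -5.29802189] cam at [0.22984073 0.28038379 0.19904525]
0.13 731 [0.181 0.33 ] [0.033 0.095] min dist tcp-cam 0.174
0.17 2247 [0.185 0.354] [0.034 0.124] min dist tcp-cam 0.176
0.21 3214 [0.181 0.344] [0.006 0.133] min dist tcp-cam 0.149
0.26 2996 [0.176 0.297] [0.002 0.109] min dist tcp-cam 0.151
0.17 953 [0.181 0.355] [0.131 0.215] min dist tcp-cam 0.068
0.21 641 [0.171 0.348] [0.004 0.207] min dist tcp-cam 0.076
0.26 1341 [0.173 0.287] [0.007 0.146] min dist tcp-cam 0.133
```

```bash
python3 -m creep '[0,-2.4,-1.8,0,0,0,-2.4,-1.8,0,0,0,-2.4,-1.8,0,0,0,0,0,0,0]'>/dev/null; python3 j.py; python3 -m creep '[0,0,0,-3.2,0,0,0,0,-3.2,0,0,0,0,0,0]'>/dev/null;python3 j.py;python3 -m creep '[0,0,0,-3.2,0,0,0,0,-3.2,0,0,0,0,-3,0,0,0,0,0,0]'>/dev/null;python3 j.py
```

```text
effort [ 6.000e-02 -2.714e+01 -2.345e+01 -1.000e-02  6.000e-02  1.000e-02]
t 13.4 tcp [0.2841 0.3156 0.2039] fence x,y mm -101.5 -161.0 j [ 0.674  0.05   1.793  0.     1.304 -1.499] F [0.  0.4 0.1] tooly deg 124.5 tilt [-0.004 -0.003 -1.   ]
effort [-1.100e-01 -2.843e+01 -2.255e+01 -1.000e-02 -8.300e-01 -0.000e+00]
t 13.65 tcp [0.2858 0.3165 0.136 ] fence x,y mm -101.3 -159.1 j [ 0.673  0.112  1.905  0.     1.134 -1.499] F [-1.4 -0.3  0.3] tooly deg 124.4 tilt [-0.007 -0.006 -1.   ]
effort [-1.700e-01 -3.001e+01 -1.776e+01 -1.000e-02 -7.600e-01 -0.000e+00]
t 13.98 tcp [0.2862 0.3169 0.043 ] fence x,y mm -101.3 -158.5 j [ 0.673  0.226  2.043  0.     0.881 -1.499] F [-0.9 -1.6 -0.6] tooly deg 124.4 tilt [-0.007 -0.005 -1.   ]
```

```bash
python3 -m creep '[0,-0.05,0.05,-1.5,0,0,0,0,-1.6,0,0,0,0,0,0]'>/dev/null;python3 j.py;python3 -m creep '[0,0.41,0.28,0,0,0,0.41,0.28,0,0,0,0.41,0.28,0,0,0,0.41,0.28,0,0,0,0.41,0.28,0,0,0,0.41,0.28,0,0,0,0,0,0,0]'>/dev/null;python3 look.py
```

```text
effort [-8.000e-02 -3.102e+01 -1.568e+01 -1.000e-02 -3.700e-01  0.000e+00]
t 14.23 tcp [0.2878 0.3192 0.0151] fence x,y mm -102.3 -155.9 j [ 0.675  0.269  2.08   0.     0.795 -1.498] F [-0.3 -0.5 -0.1] tooly deg 124.5 tilt [-0.002 -0.001 -1.   ]
t 14.82 tcp [0.3133 0.3367 0.0157] fence x,y mm -102.4 -125.0 j [ 0.67   0.303  2.021  0.     0.816 -1.503] F [0.6 0.5 1. ] tooly deg 124.5 tilt [ 0.002  0.001 -1.   ]
block 1526 x [-64.8 -23.2] y [-116.8  -88. ] ((-42.686920166015625, -100.68951416015625), (30.712703704833984, 43.66420364379883), 85.56573486328125)
```

```bash
python3 -m creep '[0,0.41,0.28,0,0,0,0.41,0.28,0,0,0,0.41,0.28,0,0,0,0.41,0.28,0,0,0,0.41,0.28,0,0,0,0.41,0.28,0,0,0,0,0,0,0]'>/dev/null;python3 look.py; cp last.png pics/b1.png
python3 - <<'E'
from h import *
p,d=grab_frame("side");W=cloud(d,camera_model("side"));rel=(W[...,:2]-FM)*1000; fx=rel@XF; fy=rel@YF;z=W[...,2]
p2,d2=grab_frame("scene");show(p2,"pics/s4.png",(200,220,380,340),4)
E
```

```text
t 15.45 tcp [0.3379 0.3534 0.0154] fence x,y mm -102.4 -95.3 j [ 0.665  0.338  1.96   0.     0.842 -1.507] F [ 1.   0.6 -0.5] tooly deg 124.5 tilt [ 0.001  0.001 -1.   ]
block 1468 x [-64.9 -23.1] y [-87.2 -58.9] ((-42.52122116088867, -70.88410949707031), (30.529172897338867, 43.71466827392578), 84.94992065429688)
```

View pics/s4.png

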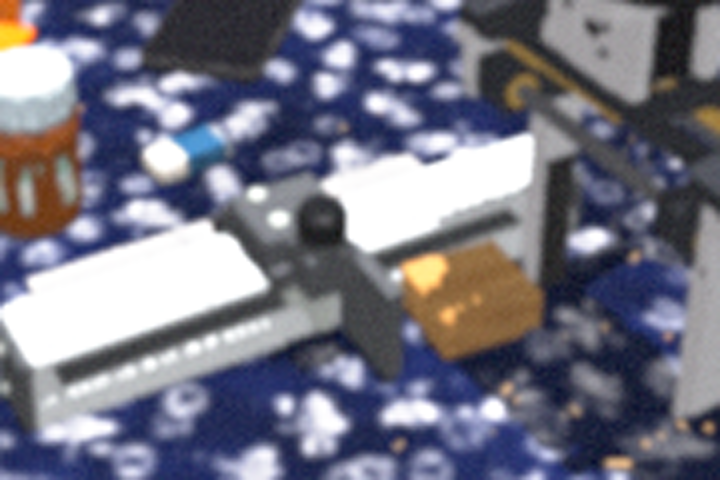

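The scene crop shows the block (crop centre (475,295)) lying along the fence, closing on the plate at (375,315), with the plunger knob still low. About 27 mm remain.

```bash
python3 -m creep '[0,0.41,0.28,0,0,0,0.41,0.28,0,0,0,0.41,0.28,0,0,0,0.41,0.28,0,0,0,0,0,0,0]'>/dev/null;python3 j.py; python3 -m creep '[0,0.16,0.11,0,0,0,0.16,0.11,0,0,0,0.16,0.11,0,0,0,0,0,0,0]' >/dev/null;python3 look.py
python3 - <<'E'
from h import *
p,d=grab_frame("scene");W=cloud(d,camera_model("scene"));rel=(W[...,:2]-FM)*1000; fx=rel@XF; fy=rel@YF;z=W[...,2];q=p.astype(int)
b=(d>0)&(z>.018)&(z<.028)&(fx<-18)&(fx>-75)&(fy>-110)&(fy<20)&(q[...,0]>q[...,2]+40)
print("block",cv2.minAreaRect(np.c_[fx[b],fy[b]].astype(np.float32)))
k=(d>0)&(z>.07)&(abs(fx+32)<16)&(abs(fy-12)<20);print("knob",np.median(z[k]),np.percentile(fy[k],[3,97]))
E
```

```text
effort [ 2.000e-02 -3.816e+01 -1.636e+01 -1.000e-02  1.500e-01 -0.000e+00]
t 16.02 tcp [0.3543 0.3647 0.0154] fence x,y mm -102.4 -75.4 j [ 0.663  0.361  1.918  0.     0.86  -1.51 ] F [ 0.5 -0.4 -0.1] tooly deg 124.5 tilt [ 0.001  0.001 -1.   ]
t 16.35 tcp [0.3578 0.3671 0.0153] fence x,y mm -102.5 -71.1 j [ 0.662  0.367  1.908  0.     0.866 -1.51 ] F [-1.   0.7  0.1] tooly deg 124.5 tilt [ 0.  0. -1.]
block 950 x [-64.1 -23.5] y [-61.5 -34.5] ((-42.544517517089844, -47.52717971801758), (26.79203224182129, 43.280662536621094), 84.27760314941406)
block ((-42.909332275390625, -35.30133056640625), (50.41178512573242, 46.30064010620117), 86.77412414550781)
knob 0.08000381290894762 [ 2.40701972 22.095483  ]
```

```bash
python3 -m creep '[0,0.12,0.08,0,0,0,0.12,0.08,0,0,0,0,0,0,0]' >/dev/null;python3 j.py;python3 -m creep '[0,0.12,0.08,0,0,0,0.12,0.08,0,0,0,0,0,0,0]' >/dev/null;python3 j.py
```

```text
effort [-5.000e-02 -3.812e+01 -1.830e+01 -2.000e-02 -1.060e+00 -1.600e-01]
t 16.7 tcp [0.3591 0.3678 0.0152] fence x,y mm -102.3 -69.6 j [ 0.662  0.371  1.903  0.     0.87  -1.51 ] F [-2.3 -1.5  2.1] tooly deg 124.5 tilt [-0.002 -0.001 -1.   ]
effort [ -0.14 -37.3  -19.75  -0.04  -2.23  -0.33]
t 16.95 tcp [0.3604 0.3685 0.0151] fence x,y mm -102.2 -68.2 j [ 0.661  0.374  1.898  0.     0.875 -1.511] F [-4.4 -4.1  4.5] tooly deg 124.4 tilt [-0.004 -0.003 -1.   ]
```

Contact with about 6 N. Backing off and checking squareness.

```bash
python3 -m creep '[0,-0.41,-0.28,0,0,0,-0.83,-0.56,0,0,0,-1.2,-0.8,0,0,0,-1.1,1.7,0,0,0,-1.1,1.7,0,0,0,0,0,0,0]' >/dev/null
cat > chk.py <<'E'
from h import *
p,d=grab_frame("scene");W=cloud(d,camera_model("scene"));rel=(W[...,:2]-FM)*1000; fx=rel@XF; fy=rel@YF;z=W[...,2];q=p.astype(int)
b=(d>0)&(z>.018)&(z<.028)&(fx<-18)&(fx>-75)&(fy>-110)&(fy<20)&(q[...,0]>q[...,2]+40)
print("block",cv2.minAreaRect(np.c_[fx[b],fy[b]].astype(np.float32)))
for a in(-55,-45,-35,-25,-15):
    m=b&(abs(fy-a)<4);print(a,np.percentile(fx[m],[2,98]).round(1))
f=(d>0)&(abs(z-.039)<.003)&(abs(fx)<30)&(p.min(-1)>140)
for a in(-110,-80,-50,60,90):
    m=f&(abs(fy-a)<8);print("fence",a,np.percentile(fx[m],[2,98]).round(1)) if m.sum()>9 else 0
k=(d>0)&(z>.07)&(abs(fx+32)<16)&(abs(fy-12)<20);print("knob",np.median(z[k]),np.percentile(fy[k],[3,97]))
E
python3 chk.py; python3 look.py
```

```text
block ((-42.221031188964844, -33.93006896972656), (53.267974853515625, 47.64727783203125), 88.04065704345703)
-55 [-66.  -24.4]
-45 [-65.5 -21.9]
-35 [-65.  -19.7]
-25 [-63.8 -30.5]
-15 [-64.2 -50.8]
fence -110 [-17.9  20.4]
fence -80 [-18.   22.3]
fence -50 [-17.7  21.2]
fence 60 [-17.5  21.8]
fence 90 [-17.4  21.6]
knob 0.07991307770475414 [ 4.07078766 23.52818393]
t 17.5 tcp [0.316  0.389  0.0156] fence x,y mm -144.2 -93.3 j [ 0.75   0.352  1.934  0.     0.852 -1.426] F [ 0.4 -0.5  0.2] tooly deg 124.6 tilt [ 0.002  0.002 -1.   ]
block 282 x [-61.8 -32.3] y [-60.2 -20.4] ((-49.54488754272461, -42.38926696777344), (10.02864933013916, 50.09552764892578), 34.624610900878906)
```

```bash
python3 -m creep '[0,1.9,1.25,-0.3,0,0,1.9,1.25,0,0,0,0.56,-0.83,0,0,0,0,0,0,0]' >/dev/null;python3 j.py;python3 -m creep '[0,0.17,-0.25,0,0,0,0.17,-0.25,0,0,0,0,0,0,0]' >/dev/null;python3 j.py;python3 -m creep '[0,0.11,-0.17,0,0,0,0,0,0,0]' >/dev/null;python3 j.py
```

```text
effort [ -0.14 -40.99 -18.34  -0.05  -0.22  -0.12]
t 17.88 tcp [0.3615 0.4033 0.0122] fence x,y mm -130.3 -47.6 j [ 7.120e-01  4.060e-01  1.848e+00 -1.000e-03  8.870e-01 -1.458e+00] F [-0.7 -0.2  1. ] tooly deg 124.4 tilt [ 0.001 -0.    -1.   ]
effort [-1.900e-01 -4.093e+01 -1.709e+01 -3.000e-02  7.000e-02 -4.000e-02]
t 18.13 tcp [0.3625 0.3981 0.0122] fence x,y mm -125.5 -49.8 j [ 0.703  0.403  1.854 -0.     0.886 -1.469] F [-0.5  0.   0.8] tooly deg 124.4 tilt [-0.001 -0.001 -1.   ]
effort [-1.500e-01 -4.105e+01 -1.707e+01 -3.000e-02  6.000e-02 -2.000e-02]
t 18.3 tcp [0.3638 0.3973 0.0124] fence x,y mm -124.0 -49.2 j [ 0.7    0.402  1.854  0.     0.885 -1.472] F [ 0.3  0.1 -0.9] tooly deg 124.5 tilt [-0. -0. -1.]
```

```bash
python3 -m creep '[0,0.11,-0.17,0,0,0,0,0,0,0]' >/dev/null;python3 j.py;python3 -m creep '[0,0.11,-0.17,0,0,0,0,0,0,0]' >/dev/null;python3 j.py; python3 -m creep '[0,0.08,-0.12,0,0,0,0,0,0,0]' >/dev/null;python3 j.py; python3 chk.py
```

```text
effort [-2.500e-01 -4.106e+01 -1.720e+01 -1.200e-01 -1.000e-02 -4.000e-02]
t 18.47 tcp [0.3649 0.3958 0.0123] fence x,y mm -122.2 -49.1 j [ 0.697  0.402  1.855  0.     0.885 -1.476] F [ 0.  -0.2 -0.3] tooly deg 124.5 tilt [-0. -0. -1.]
effort [ -0.72 -40.91 -17.36  -0.4   -0.17  -0.07]
t 18.63 tcp [0.366  0.3943 0.0123] fence x,y mm -120.4 -49.0 j [ 6.930e-01  4.020e-01  1.856e+00  1.000e-03  8.840e-01 -1.480e+00] F [-0.7  0.3  0.2] tooly deg 124.5 tilt [-0.001  0.    -1.   ]
effort [ -2.93 -40.56 -17.2   -1.57  -0.17  -0.08]
t 18.8 tcp [0.3662 0.3941 0.0124] fence x,y mm -120.1 -49.0 j [ 0.691  0.401  1.856  0.004  0.884 -1.483] F [-4.5  3.4  1.4] tooly deg 124.4 tilt [-0.002  0.002 -1.   ]
block ((-41.81497573852539, -36.52700424194336), (30.282270431518555, 59.67298889160156), 65.08621978759766)
-55 [-41.5 -18.6]
-45 [-54.  -20.5]
-35 [-63.  -20.3]
-25 [-63.  -33.9]
-15 [-63.2 -51.6]
fence -110 [-17.7   0.8]
fence -80 [-12.2  20.6]
fence -50 [-18.1  21.1]
fence 60 [-17.4  21.4]
fence 90 [-17.   22.5]
knob 0.0806269093643083 [ 4.48075938 23.27404609]
```

Flush at 5 N against the fence. Withdrawing sideways and verifying.

```bash
python3 -m creep '[0,-0.3,0.44,0,0,0,-1.1,1.7,0,0,0,-1.7,2.5,0,0,0,-1.7,2.5,2,0,0,0,0,3.5,0,0,0,0,3.5,0,0,0,0,3.5,0,0,0,0,0,0,0,0,0,0,0]' >/dev/null; python3 chk.py; python3 look.py; python3 -c "
from h import *
p,d=grab_frame('scene');show(p,'pics/f.png',(185,220,375,340),4)"
```

```text
block ((-41.209022521972656, -33.428260803222656), (46.1664924621582, 53.741886138916016), 0.6789594292640686)
-55 [-62.6 -20.2]
-45 [-62.4 -20. ]
-35 [-62.  -18.6]
-25 [-62.8 -29.9]
-15 [-62.9 -49.1]
fence -110 [-18.   21.2]
fence -80 [-17.3  22.2]
fence -50 [-17.7  21.1]
fence 60 [-17.3  20.6]
fence 90 [-17.3  21.7]
knob 0.08020586778919558 [ 3.96394851 23.14334236]
t 19.65 tcp [0.3194 0.4646 0.1378] fence x,y mm -204.7 -47.9 j [ 8.460e-01  3.040e-01  1.639e+00 -1.000e-03  1.197e+00 -1.327e+00] F [-0.6 -0.4 -0.3] tooly deg 124.5 tilt [ 0.002  0.001 -1.   ]
stop top y [-11.5  -3.4   6.7] 976
block 1919 x [-61.1 -22.8] y [-60.4 -20.7] ((-41.87917709350586, -40.38098907470703), (39.711429595947266, 40.57408905029297), 0.01172628253698349)
```

View pics/f.png

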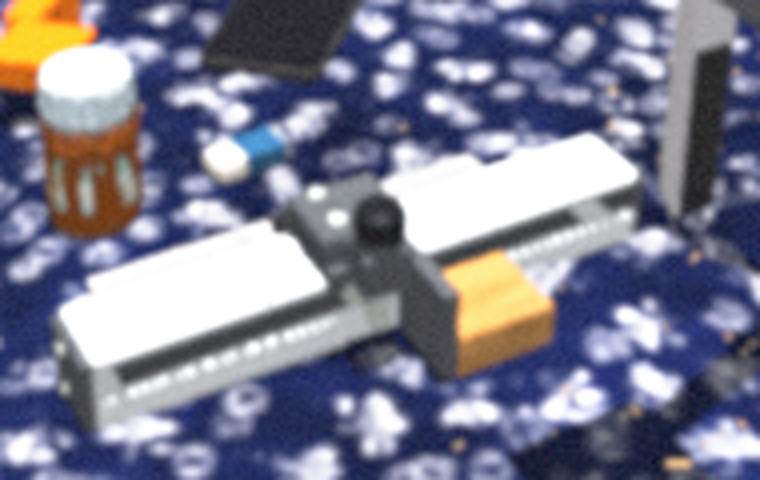

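The block (crop (500,310)) sits against the plate at (430,315) and lies square along the fence. The knob is down at (380,220), and the bottle, eraser and rule are undisturbed.

```bash
python3 -c "
from station import *
print(close_job())"
```

```text
the job is handed in; nothing more can be done
None
```

The job is handed in at about 20 s of the 69 s limit: at the last check the plunger was down in its notch, the block was flat against the fence and touching the stop plate, and the bottle, eraser and rule looked undisturbed; the hand-in returned no verdict.

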